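# Put the spanners back in their rack in order of size

### The arm

A 6-joint arm with a two-finger parallel gripper is mounted at the origin on a cart in front of the work surface, level with it; the furniture and walls round the work are solid. World frame = base frame: x ahead of the robot, y to its left, z up, the work surface at z = 0. Lengths are in m, angles in degrees, forces in N, time in s.
With the tool pointing down it reaches from about 0.35 to 0.85 m from the base axis. Payload 8.1 kg.
Tool frame: the origin (TCP) lies between the finger pads; the fingertips stand 22 mm ahead of it and the grasp point (between the pads) lies 3 mm ahead of it; z points along the fingers, y is the line along which they close (so a half turn about z gives the same grasp; the last joint's range is limited). The gripper opens to 93 mm and grips with 3 to 60 N. Pads are 15 mm wide; open, the fingers measure 128 mm over their backs; the gripper's body (75 mm by 188 mm) begins 65 mm behind the grasp point.
Start: joints at [70.222, 7.471, 85.268, -0, 87.261, -4.893], TCP at [0.154, 0.58, 0.241] pointing down, gripper open.
Joint ranges: [-169.43, 169.43], [-51.17, 129.36], [1.28, 143.12], [-76.62, 256.62], [0, 156.53], [-152.29, 152.29]. Speed limits (degrees/s): [136.94, 136.94, 159.86, 180, 180, 180].

### API

Orientations are given as [roll, pitch, yaw] about the fixed x, y, z axes, in that order (R = Rz(yaw) Ry(pitch) Rx(roll)).
In Python, from plant import manip gives the robot as it stands.
- The arm moves only by the tool arm_command, never from a script. Its argument "increments" is one flat list of numbers, 5 for each row, row after row: the closure in counts, from 0 (fully open) to 255 (shut), then the shift along the tool's x, y, z in m, then the turn about the tool's z in degrees. In form: [gripper, x, y, z, yaw, gripper, x, y, z, yaw, ...]. A call has 1 to 8 rows; each row shifts and turns the commanded pose from where the row before left it, along the tool's axes as they then stand; what a row does not reach is not made up. A row lasts 1/12 s, in which the tool goes at most 41.7 mm and 7.16 degrees, less where a joint would pass 70% of its speed; a pose out of reach is approached as far as the arm can. A call with a gripper value outside its range is refused whole. The fingers move at their own pace and stop on an object; "force" is the grip in N (left out, the last holds). Time passes only in rows, so rows that do not move let the fingers close. It gives the time, the measured TCP pose, the force, the opening and the grip force at its end, in the units of the state.
- manip.read_state(): the state, without advancing time (a new reading comes with each control period).
- manip.capture(name): name is "side" or "top" or "wrist"; returns a dict with "image" (384x512x3 uint8, red, green, blue), "z_map" (384x512 float32, m along the optical axis (not along the pixel's ray), 0 where there is no reading), "fx", "fy", "cx", "cy" (pixels), "world_to_cam" (4x4, takes a point from world to camera coordinates); the wrist camera has in their place "mount" (4x4, takes a point from camera to tool coordinates, whose origin is the TCP and whose axes are the flange's). Camera axes: x right, y up, looking along -z (the intrinsics and any distortion apply to the point x, -y, -z); pixel columns grow to the right and rows downward; lengths in m; the calibration is good to about 2 mm. A picture is of the moment at which its call begins: read the wrist's pose just before it.
- manip.finish_job(): hands the job in; it is judged then, once.
The state is a dict: "clock": time; "q": joint angles; "dq": joint speeds; "joint_torque": joint torques, N m; "tool_pos": TCP position; "orientation": TCP orientation; "force": force on the tool from outside, world axes, zero at the start; "ft_torque": the same for the moment, N m; "grip_width": finger opening in m; "grip_force": force on a finger pad.
Only numpy, scipy, OpenCV 4.12 (cv2) and the standard library are available. Lean on these libraries where they do the work, as an engineer would, in place of code of your own. Each camera call takes 0.05 s, during which the arm holds its last target. There are 200 camera calls.

### The job

Put the four combination spanners back in the grey spanner rack in order of size, the shortest in the pair of notches at the rack's narrow end and the longest at its wide end. Each spanner lies flat across the rack, seated on the floor of its own pair of notches with the middle of its shank midway between the two rails, either way round. Leave the small solenoid coil and the white valve head that lie near the rack where they are.

Things in the scene. Friction and masses are not known exactly. Their poses are not given: they have to be found in the camera images.
- spanner_1: the shortest of four loose steel combination spanners lying flat, 110 mm long. Shank 80 mm long between the heads, 9 wide, 5 thick, underside 0.75 mm above that of the heads; ring head 14 mm across, open jaw 19 mm wide, heads 6.5 thick. Origin: under mid-shank, level with the heads' underside; x along the shank to the jaw, z up. 25 to 50 g, balances near mid-shank
- spanner_2: the second shortest of four loose steel combination spanners lying flat, 135 mm long. Shank 97 mm long between the heads, 10 wide, 5.5 thick, underside 0.75 mm above that of the heads; ring head 18 mm across, open jaw 23 mm wide, heads 7 thick. Origin: under mid-shank, level with the heads' underside; x along the shank to the jaw, z up. 40 to 80 g, balances near mid-shank
- spanner_3: the second longest of four loose steel combination spanners lying flat, 160 mm long. Shank 113 mm long between the heads, 12 wide, 6 thick, underside 1 mm above that of the heads; ring head 22 mm across, open jaw 29 mm wide, heads 8 thick. Origin: under mid-shank, level with the heads' underside; x along the shank to the jaw, z up. 65 to 135 g, balances near mid-shank
- spanner_4: the longest of four loose steel combination spanners lying flat, 187 mm long. Shank 130 mm long between the heads, 13 wide, 7 thick, underside 1.2 mm above that of the heads; ring head 27 mm across, open jaw 35 mm wide, heads 9.5 thick. Origin: under mid-shank, level with the heads' underside; x along the shank to the jaw, z up. 105 to 210 g, balances near mid-shank
- notch_1: pair of notches at the narrow end of the grey spanner rack (a fixed tapering tray 214 mm long with two upright comb rails 8 mm thick, 46 mm high, four notches 52 mm apart in each). Rails 40 mm apart inside, 56 outside; black rubber notch floor 16.5 mm wide, 28 mm above the bench, flaring to about 36 at the top. Origin: midway between the rails at notch floor height; x across the rack, along a spanner lying there; y along the row; z up
- notch_2: pair of notches second from the narrow end (see notch_1). Rails 57 mm apart inside, 73 outside; black rubber notch floor 17.5 mm wide, 28 mm above the bench, flaring to about 37 at the top. Origin: midway between the rails at notch floor height; x across the rack, along a spanner lying there; y along the row; z up
- notch_3: pair of notches second from the wide end (see notch_1). Rails 73 mm apart inside, 89 outside; black rubber notch floor 19 mm wide, 28 mm above the bench, flaring to about 38.5 at the top. Origin: midway between the rails at notch floor height; x across the rack, along a spanner lying there; y along the row; z up
- notch_4: pair of notches at the wide end of the rack (see notch_1). Rails 90 mm apart inside, 106 outside; black rubber notch floor 20 mm wide, 28 mm above the bench, flaring to about 39.5 at the top. Origin: midway between the rails at notch floor height; x across the rack, along a spanner lying there; y along the row; z up
- coil: bystander: small beige and black solenoid coil with two thin leads, 90 mm long with leads, 10 mm wide, standing 28 mm high, loose, lying behind the rack; origin on its underside near where body and leads meet, y axis from the leads to the body
- valve_head: bystander: white plastic pinch valve head, 42 mm across and 20 mm high, loose, near the mouse; origin under its centre

How it is judged:
By the outcome, as a careful person would: the job done as asked, in the order asked, and still so for the second after the job is handed in, with the robot touching nothing.
It also fails if it takes over 90 s, if anything falls off the work surface, if the arm or the gripper's body presses on something with over 40 N, if the wrist force passes 120 N, or if a joint passes its speed limit or range.

## Working session

There is one attempt and no reset: what is moved stays moved. The work goes in short steps, Python scripts to look and compute and a tool call to move; the robot and the scene stay as the last step left them, time stands still between calls to the robot, and variables do not carry over. Pictures are saved under pics/ and viewed, at most 14 in all, crops included, and the job is handed in when it is done.

Besides the shell and the picture viewer there is one more tool, called after "Emit:" as name(argument=value, ...), one argument or row to a line, values as JSON. arm_command: Moves the arm, as the interface text tells. Its arguments: {"type":"object","properties":{"increments":{"type":"array"},"force":{"type":"number"}},"required":["increments"]}

```bash
mkdir -p pics; cat > h.py <<'E'
import numpy as np, cv2
from plant import manip
def save(c,n): cv2.imwrite('pics/'+n,c['image'][:,:,::-1])
def cloud(c,w2c=None):
    z=c['z_map'];v,u=np.mgrid[:z.shape[0],:z.shape[1]]
    P=np.stack([(u-c['cx'])/c['fx']*z,-(v-c['cy'])/c['fy']*z,-z],-1)
    T=np.linalg.inv(c['world_to_cam'])
    return P@T[:3,:3].T+T[:3,3]
E
python3 - <<'E'
from h import *
s=manip.read_state();print({k:np.round(v,3).tolist() for k,v in s.items()})
for n in('top','side'):
    c=manip.capture(n);save(c,n+'0.png');np.savez('%s0.npz'%n,**c)
    print(n,[ (k,np.round(v,3).tolist()) for k,v in c.items() if k not in('image','z_map')])
E
```

```text
{'clock': 0.0, 'q': [70.22, 7.514, 85.33, -0.0, 87.262, -4.894], 'dq': [-0.007, 0.053, 0.095, 0.078, 0.013, -0.041], 'joint_torque': [-0.0, -55.984, -49.177, 0.077, 0.035, -0.0], 'tool_pos': [0.154, 0.579, 0.24], 'orientation': [-179.894, -0.009, 165.114], 'force': [0.248, 0.499, -0.622], 'ft_torque': [-0.008, 0.024, -0.052], 'grip_force': 0.0, 'grip_width': 0.093}
top [('fx', 441.163), ('fy', 441.163), ('cx', 249.441), ('cy', 192.23), ('world_to_cam', [[-0.012, -1.0, -0.011, -0.069], [0.995, -0.013, 0.099, -0.582], [-0.099, -0.01, 0.995, -0.954], [0.0, 0.0, 0.0, 1.0]])]
side [('fx', 394.263), ('fy', 394.263), ('cx', 255.748), ('cy', 188.949), ('world_to_cam', [[-0.897, -0.442, -0.017, 0.473], [0.202, -0.443, 0.873, -0.18], [-0.394, 0.78, 0.487, -0.592], [0.0, 0.0, 0.0, 1.0]])]
```

View pics/top0.png

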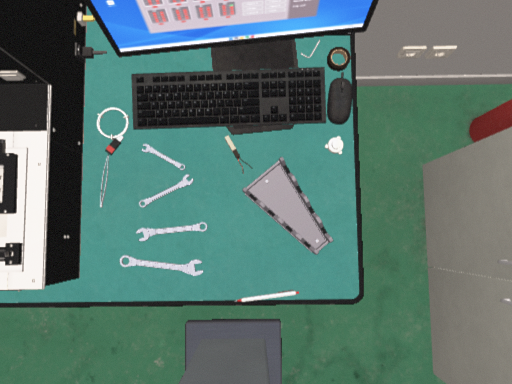

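View pics/side0.png

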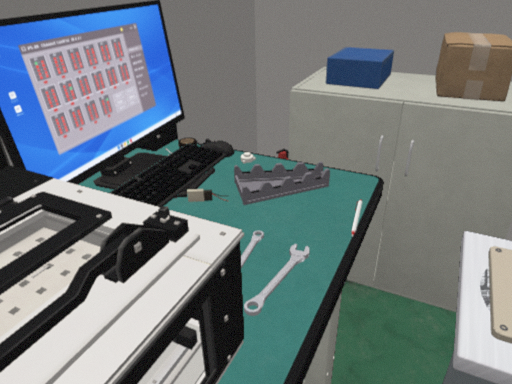

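The top view shows four spanners on the left, from short (163,157) through (166,191) and (172,231) to long (161,266). The rack has its wide end near (265,175) and its narrow end near (320,245). The coil is at (237,152) and the valve head at (335,145). The robot is out of view.

```bash
cat >> h.py <<'E'
def spanners(img,P,roi,amin=60):
    hsv=cv2.cvtColor(img,cv2.COLOR_RGB2HSV)
    m=((hsv[:,:,1]<70)&(hsv[:,:,2]>110)).astype(np.uint8)
    k=np.zeros_like(m);k[roi[1]:roi[3],roi[0]:roi[2]]=1;m*=k
    n,l,st,ce=cv2.connectedComponentsWithStats(m)
    return [(i,st[i],l==i) for i in range(1,n) if st[i,4]>amin]
def raypts(c,T,uv,z):
    "T camera->world; uv Nx2; onto plane z"
    uv=np.asarray(uv,float)
    d=np.c_[(uv[:,0]-c['cx'])/c['fx'],-(uv[:,1]-c['cy'])/c['fy'],-np.ones(len(uv))]@T[:3,:3].T
    return T[:3,3]+d*((z-T[2,3])/d[:,2])[:,None]
E
python3 - <<'E'
from h import *
c=np.load('top0.npz');T=np.linalg.inv(c['world_to_cam']);P=cloud(c)
print('bench z',np.median(P[200:300,220:235,2]), P[250,100],P[290,250,2],P[150,300,2])
for i,st,m in spanners(c['image'],P,(115,135,215,285)):
    v,u=np.nonzero(m);X=raypts(c,T,np.c_[u,v],.006)[:,:2]
    mu=X.mean(0);w,V=np.linalg.eigh(np.cov((X-mu).T));a=V[:,1]
    t=(X-mu)@a;s=(X-mu)@V[:,0]
    mid=mu+a*(t.max()+t.min())/2
    wa=np.ptp(s[t>t.max()-.02]);wb=np.ptp(s[t<t.min()+.02])
    if wa<wb:a=-a
    print(st,'len',np.ptp(t).round(3),'mid',mid.round(4),'yaw to jaw',np.degrees(np.arctan2(a[1],a[0])).round(1),wa.round(3),wb.round(3))
# rack
R=np.zeros(P.shape[:2],bool);R[150:262,235:340]=1
m=R&(P[:,:,2]>.038)&(P[:,:,2]<.06)
X=P[m];print(len(X),X.min(0),X.max(0))
np.save('rack.npy',X)
r=cv2.minAreaRect((X[:,:2]*1000).astype(np.float32));print(r,cv2.boxPoints(r))
im=c['image'][130:275,110:345,::-1];cv2.imwrite('pics/crop0.png',cv2.resize(im,None,fx=3.4,fy=3.4,interpolation=cv2.INTER_CUBIC))
E
```

```text
bench z 0.0023589616068401265 [0.45655293 0.26464328 0.00194596] 0.0050194154849869665 -0.00013404617868340019
[141 143  45  28 262] len 0.112 mid [0.6683 0.1215] yaw to jaw 61.1 0.021 0.013
[139 174  55  34 350] len 0.136 mid [0.5878 0.1154] yaw to jaw -63.2 0.019 0.026
[136 222  72  20 507] len 0.162 mid [0.5005 0.1016] yaw to jaw 96.0 0.031 0.021
[119 255  85  21 678] len 0.191 mid [0.4226 0.1249] yaw to jaw -96.5 0.026 0.036
386 [ 0.44374511 -0.25298732  0.03813702] [ 0.65691469 -0.06199842  0.05225697]
((540.3363037109375, -170.36773681640625), (212.49874877929688, 112.67253112792969), 39.0984992980957) [[ 422.35132  -193.65399 ]
 [ 493.40884  -281.09497 ]
 [ 658.3213   -147.08148 ]
 [ 587.2638    -59.640503]]
```

View pics/crop0.png

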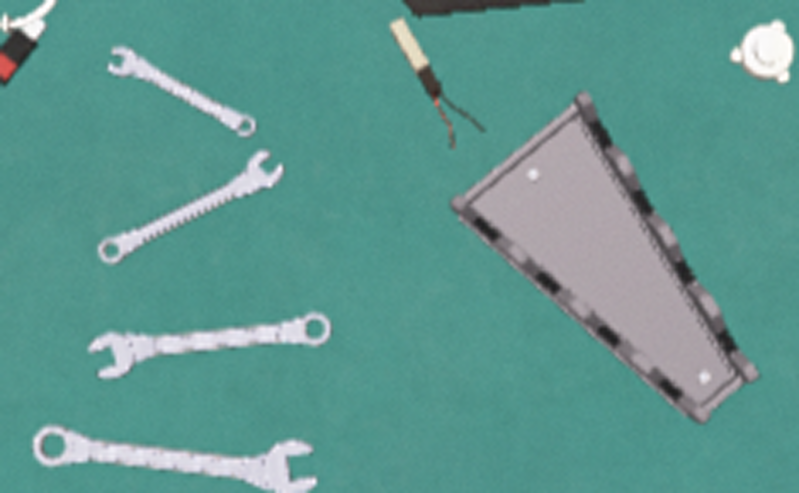

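```bash
python3 - <<'E'
from h import *
c=np.load('top0.npz');T=np.linalg.inv(c['world_to_cam']);P=cloud(c)
M=P[85:300,:80];print('machine',np.nanmax(M[:,:,2]),M[M[:,:,2]>.03].min(0))
X=np.load('rack.npy')
g=cv2.cvtColor(c['image'],cv2.COLOR_RGB2HSV)[:,:,2]
m=np.zeros_like(g);m[155:258,240:335]=(g[155:258,240:335]<55)
n,l,st,ce=cv2.connectedComponentsWithStats(m)
for i in range(1,n):
    if st[i,4]>5: print(st[i],ce[i].round(1),raypts(c,T,[ce[i]],.028)[0,:2].round(4))
E
```

```text
machine 1.0061606867455553 [ 0.39036959 -0.08564703  0.04361083]
[284 166   5   7  18] [286.2 169. ] [ 0.6323 -0.1589]
[296 186   5   7  17] [298.2 188.7] [ 0.5876 -0.1847]
[250 194   6   6  13] [252.4 196.8] [ 0.5707 -0.0824]
[309 207   5   6  18] [310.7 209.6] [ 0.5407 -0.2113]
[268 210   6   6  14] [270.6 212.6] [ 0.5352 -0.1224]
[286 226   6   5  14] [288.2 228.1] [ 0.5003 -0.1606]
[321 228   5   5  15] [323.1 229.9] [ 0.4954 -0.2374]
[305 242   5   5  12] [307.  244.3] [ 0.4643 -0.2011]
```

Emit:
arm_command(
  increments=[0,0.011,0.04,0,7.0,0,0,0,0,7.0,0,0,0,0,7.0,0,0,0,0,7.0,0,0,0,0,7.0,0,0,0,0,7.0],
)

```text
clock: 0.6
tool_pos: [0.1536, 0.6211, 0.2397]
orientation: [-179.9, 0.1, 122.8]
force: [0.3, -1.2, 0.4]
grip_width: 0.0927
grip_force: 0.0
```

```bash
cat >> h.py <<'E'
def plan(x,y,z,yaw,n,start=None):
    s=manip.read_state();p=np.array(s['tool_pos']);w=s['orientation'][2]
    if start is not None:p=np.array(start[:3]);w=start[3]
    d=(np.array([x,y,z])-p)/n; dy=(yaw-w)
    dw=dy/n
    for i in range(n):
        a=np.radians(w+dw*i)
        print([0 and 0,*np.round([d[0]*np.cos(a)+d[1]*np.sin(a), d[0]*np.sin(a)-d[1]*np.cos(a), -d[2]],4).tolist(),round(-dw,2)])
E
python3 - <<'E'
from h import *
plan(.4228,.1265,.2,83.5,16)
c=manip.capture('wrist');print(np.round(c['mount'],3).tolist())
E
```

```text
[0, -0.0351, -0.0026, 0.0025, np.float64(2.45)]
[0, -0.0352, -0.0011, 0.0025, np.float64(2.45)]
[0, -0.0352, 0.0004, 0.0025, np.float64(2.45)]
[0, -0.0351, 0.0019, 0.0025, np.float64(2.45)]
[0, -0.035, 0.0034, 0.0025, np.float64(2.45)]
[0, -0.0348, 0.0049, 0.0025, np.float64(2.45)]
[0, -0.0346, 0.0064, 0.0025, np.float64(2.45)]
[0, -0.0343, 0.0079, 0.0025, np.float64(2.45)]
[0, -0.0339, 0.0094, 0.0025, np.float64(2.45)]
[0, -0.0335, 0.0108, 0.0025, np.float64(2.45)]
[0, -0.033, 0.0122, 0.0025, np.float64(2.45)]
[0, -0.0324, 0.0136, 0.0025, np.float64(2.45)]
[0, -0.0318, 0.015, 0.0025, np.float64(2.45)]
[0, -0.0312, 0.0164, 0.0025, np.float64(2.45)]
[0, -0.0304, 0.0177, 0.0025, np.float64(2.45)]
[0, -0.0297, 0.019, 0.0025, np.float64(2.45)]
[[-0.0, 0.971, 0.239, 0.066], [1.0, 0.0, -0.001, 0.001], [-0.001, 0.239, -0.971, -0.145], [0.0, 0.0, 0.0, 1.0]]
```

Emit:
arm_command(
  increments=[0,-0.038,-0.0148,0,0,0,-0.038,-0.0148,0,0,0,-0.038,-0.0148,0,0,0,-0.038,-0.0148,0,0,0,-0.038,-0.0148,0,0,0,-0.038,-0.0148,0,0,0,-0.038,-0.0148,0,0,0,-0.038,-0.0148,0,0],
)

```text
clock: 1.32
tool_pos: [0.2204, 0.3002, 0.2401]
orientation: [-180.0, 0.0, 123.3]
force: [1.6, -1.0, 1.0]
grip_width: 0.093
grip_force: 0.0
```

```bash
sed -i 's/round(-dw,2)/round(float(-dw),2)/' h.py; python3 - <<'E'
from h import *
s=manip.read_state();print(s['tool_pos'],s['orientation'])
plan(.4228,.1265,.2,83.5,8)
E
```

```text
[0.22035029 0.30022159 0.24011246] [-1.79988063e+02  1.17241644e-02  1.23345203e+02]
[0, -0.0321, 0.0092, 0.005, 4.98]
[0, -0.0311, 0.012, 0.005, 4.98]
[0, -0.03, 0.0146, 0.005, 4.98]
[0, -0.0286, 0.0172, 0.005, 4.98]
[0, -0.027, 0.0196, 0.005, 4.98]
[0, -0.0252, 0.0218, 0.005, 4.98]
[0, -0.0232, 0.0239, 0.005, 4.98]
[0, -0.021, 0.0259, 0.005, 4.98]
```

Emit:
arm_command(
  increments=[0,-0.032,0.009,0.005,5,0,-0.031,0.012,0.005,5,0,-0.03,0.0146,0.005,5,0,-0.0286,0.017,0.005,5,0,-0.027,0.0196,0.005,5,0,-0.025,0.022,0.005,5,0,-0.023,0.024,0.005,5,0,-0.021,0.026,0.005,5],
)

```text
clock: 1.98
tool_pos: [0.4231, 0.1262, 0.2003]
orientation: [180.0, -0.0, 83.0]
force: [0.5, 0.8, 0.2]
grip_width: 0.0934
grip_force: 0.0
```

```bash
cat >> h.py <<'E'
from scipy.spatial.transform import Rotation as Ro
def wristT():
    s=manip.read_state();T=np.eye(4);T[:3,:3]=Ro.from_euler('xyz',s['orientation'],degrees=True).as_matrix();T[:3,3]=s['tool_pos']
    c=manip.capture('wrist');return s,c,T@c['mount']
E
python3 - <<'E'
from h import *
s,c,T=wristT();save(c,'w1.png');print(s['tool_pos'],s['orientation'])
E
```

```text
[0.42306743 0.12623149 0.20025375] [ 1.79998198e+02 -8.81115228e-03  8.30310039e+01]
```

View pics/w1.png

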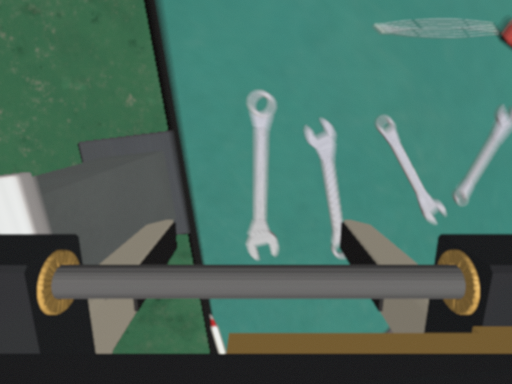

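The wrist view shows all four spanners: s4 (262,175), s3 (332,187, its end partly behind a finger), s2 (410,168) and s1 (485,155). The fingers are at the bottom.

```bash
cat >> h.py <<'E'
def meas(c,T,roi,zc=.006,amin=150):
    for i,st,m in spanners(c['image'],None,roi,amin):
        cn=max(cv2.findContours(m.astype(np.uint8),cv2.RETR_EXTERNAL,cv2.CHAIN_APPROX_NONE)[0],key=len)
        f=np.zeros(m.shape,np.uint8);cv2.drawContours(f,[cn],-1,1,-1)
        v,u=np.nonzero(f);X=raypts(c,T,np.c_[u,v],zc)[:,:2]
        mu=X.mean(0);w,V=np.linalg.eigh(np.cov((X-mu).T));a=V[:,1]
        t=(X-mu)@a;s=(X-mu)@V[:,0];h=(t.max()+t.min())/2;L=np.ptp(t)
        k=abs(t-h)<.3*L
        b=np.polyfit(t[k],s[k],1)
        mid=mu+a*h+V[:,0]*np.polyval(b,h)
        d=a+V[:,0]*b[0]
        print(st,'len',L.round(4),'mid',mid.round(4),'yaw180',(np.degrees(np.arctan2(d[1],d[0]))%180).round(1))
E
python3 - <<'E'
from h import *
s,c,T=wristT();meas(c,T,(200,60,512,262))
E
```

```text
[ 240   84   34  173 2695] len 0.1917 mid [0.4226 0.1246] yaw180 82.7
[ 449   97   63   99 1288] len 0.112 mid [0.6683 0.123 ] yaw180 60.3
[ 370  109   73  107 1569] len 0.1382 mid [0.588  0.1157] yaw180 116.0
[ 298  112   44  141 1972] len 0.1628 mid [0.5013 0.1023] yaw180 95.3
[ 343  219   72   43 1264] len 0.0998 mid [0.5541 0.0263] yaw180 132.4
```

Emit:
arm_command(
  increments=[120,0,0,0.04,0,120,0,0,0.04,0,120,0,0,0.04,0,120,0,0,0.035,0,120,0,0,0.0207,0,120,0,0,0,0,255,0,0,0,0,255,0,0,0,0],
  force=30,
)

```text
clock: 2.75
tool_pos: [0.4217, 0.1282, 0.0248]
orientation: [-180.0, -0.0, 83.3]
force: [0.0, -0.7, 0.1]
grip_width: 0.0445
grip_force: 0.0
```

Emit:
arm_command(
  increments=[255,0,0,0,0,255,0,0,0,0,255,0,0,0,0],
  force=30,
)

```text
clock: 3.0
tool_pos: [0.4221, 0.1279, 0.0251]
orientation: [180.0, -0.0, 83.2]
force: [0.2, -0.0, 0.8]
grip_width: 0.0241
grip_force: 0.0
```

Emit:
arm_command(
  increments=[255,0,0,0,0,255,0,0,0,0,255,0,0,0,0,255,0,0,0,0],
  force=30,
)

```text
clock: 3.33
tool_pos: [0.4222, 0.1278, 0.025]
orientation: [180.0, -0.0, 83.1]
force: [-0.6, 0.2, 1.0]
grip_width: 0.0122
grip_force: 30.0
```

Emit:
arm_command(
  increments=[255,0,0,-0.03,0,255,0,0,-0.035,0,255,0,0,-0.035,0,255,0,0,-0.005,0],
)

```text
clock: 3.67
tool_pos: [0.4256, 0.1284, 0.1362]
orientation: [179.5, -0.1, 83.1]
force: [0.3, 0.2, -0.7]
grip_width: 0.0125
grip_force: 30.0
```

```bash
python3 - <<'E'
from h import *
s,c,T=wristT();save(c,'w2.png');print(s['tool_pos'],s['orientation'],s['grip_width'],s['grip_force'])
plan(.6015,-.1207,.125,129,8)
E
```

```text
[0.42556024 0.12835085 0.13624122] [ 1.79521441e+02 -1.47906393e-01  8.31201004e+01] 0.012459955723604862 29.996142089366913
[0, -0.0283, 0.0256, 0.0012, -5.74]
[0, -0.0307, 0.0226, 0.0012, -5.74]
[0, -0.0328, 0.0195, 0.0012, -5.74]
[0, -0.0346, 0.0161, 0.0012, -5.74]
[0, -0.036, 0.0126, 0.0012, -5.74]
[0, -0.0371, 0.0089, 0.0012, -5.74]
[0, -0.0378, 0.0051, 0.0012, -5.74]
[0, -0.0381, 0.0013, 0.0012, -5.74]
```

View pics/w2.png

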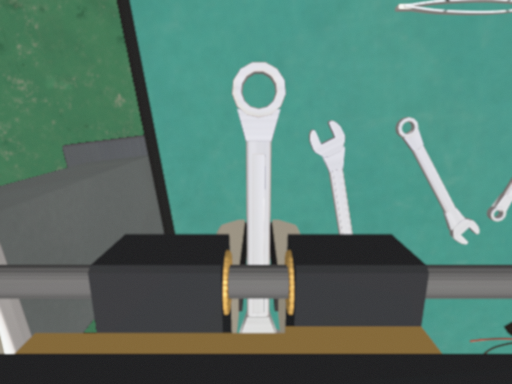

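Spanner 4 is held level. Its ring head is at (259,90) and the shank runs down to (258,318).

```bash
cat >> h.py <<'E'
def held(c,top,ztool=.017):
    "ring/jaw far outer end rows -> tool coords"
    return raypts(c,c['mount'],top,ztool)[:,:2].round(4)
E
python3 - <<'E'
from h import *
c=manip.capture('wrist');hsv=cv2.cvtColor(c['image'],cv2.COLOR_RGB2HSV)
m=((hsv[:,:,1]<70)&(hsv[:,:,2]>110))[:,225:295]
r=np.nonzero(m[:220].any(1))[0];print('top row',r.min())
print(held(c,[[259,r.min()],[258,150],[258,200]]))
E
```

```text
top row 62
[[0.0915 0.001 ]
 [0.049  0.0005]
 [0.0222 0.0005]]
```

Emit:
arm_command(
  increments=[255,-0.0283,0.0256,0,-5.74,255,-0.0307,0.0226,0,-5.74,255,-0.0328,0.0195,0,-5.74,255,-0.0346,0.0161,0,-5.74,255,-0.036,0.0126,0,-5.74,255,-0.037,0.009,0,-5.74,255,-0.038,0.005,0,-5.74,255,-0.038,0.001,0,-5.74],
)

```text
clock: 4.43
tool_pos: [0.5974, -0.123, 0.1265]
orientation: [-179.9, -0.2, 129.3]
force: [0.1, 0.4, -1.4]
grip_width: 0.0123
grip_force: 30.0
```

Emit:
arm_command(
  increments=[255,0,0,0,0,255,0,0,0,0],
)

```text
clock: 4.6
tool_pos: [0.597, -0.1229, 0.1261]
orientation: [-179.8, -0.2, 128.9]
force: [-0.9, 0.0, -1.3]
grip_width: 0.0122
grip_force: 30.0
```

```bash
python3 - <<'E'
from h import *
s,c,T=wristT();save(c,'w3.png');np.savez('w3.npz',T=T,**c);print(s['tool_pos'],s['orientation'],s['grip_width'],s['grip_force'])
E
```

```text
[ 0.59697433 -0.12291044  0.12613588] [-179.83206939   -0.2415237   128.86618017] 0.012218989422400173 29.995470643043518
```

View pics/w3.png

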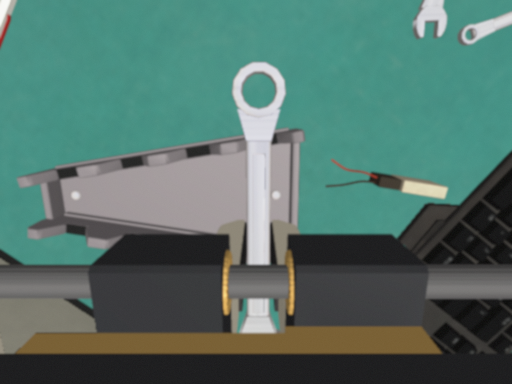

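Spanner 4 is over notch 4. The near-side notch floors show as dark patches around (195,152), (130,163) and (70,175).

```bash
cat >> h.py <<'E'
def darks(c,T,roi,thr=45,z=.028):
    g=c['image'].max(2);m=np.zeros(g.shape,np.uint8);x0,y0,x1,y1=roi
    m[y0:y1,x0:x1]=g[y0:y1,x0:x1]<thr
    n,l,st,ce=cv2.connectedComponentsWithStats(m)
    for i in range(1,n):
        if st[i,4]>25: print(st[i],ce[i].round(1),raypts(c,T,[ce[i]],z)[0,:2].round(4))
E
python3 - <<'E'
from h import *
c=np.load('w3.npz');
darks(c,c['T'],(20,120,235,230))
E
```

```text
[188 146  21  10 146] [197.7 150.7] [ 0.5361 -0.1212]
[123 157  19  10 124] [131.7 161.6] [ 0.5008 -0.1605]
[ 59 168  17   9 108] [ 66.6 172.1] [ 0.4654 -0.1998]
[ 68 226  16   4  52] [ 74.7 227.8] [ 0.4946 -0.2362]
```

Emit:
arm_command(
  increments=[255,-0.0005,0.0054,0,0,255,0,0,0.02,0,255,0,0,0.02,0,255,0,0,0.016,0,255,0,0,0.01,0,255,0,0,0.005,0,255,0,0,0.002,0,255,0,0,0,0],
)

```text
clock: 5.32
tool_pos: [0.6027, -0.118, 0.0571]
orientation: [180.0, 0.0, 129.1]
force: [-0.0, 0.1, -1.0]
grip_width: 0.0123
grip_force: 30.0
```

Emit:
arm_command(
  increments=[255,-0.001,-0.001,0.002,0,255,0,0,0.002,0,255,0,0,0.001,0,255,0,0,0,0],
)

```text
clock: 5.65
tool_pos: [0.6027, -0.1201, 0.0521]
orientation: [180.0, 0.0, 129.0]
force: [-0.2, -0.4, -1.6]
grip_width: 0.0123
grip_force: 30.0
```

```bash
python3 - <<'E'
from h import *
s,c,T=wristT();print(np.round(s['tool_pos'],4),s['orientation'],s['force'],s['grip_width'])
c=manip.capture('side');save(c,'s4.png')
im=c['image'][140:230,200:360,::-1];cv2.imwrite('pics/s4c.png',cv2.resize(im,None,fx=4,fy=4,interpolation=cv2.INTER_CUBIC))
E
```

```text
[ 0.6027 -0.1201  0.0521] [1.79985887e+02 1.84497274e-02 1.29019961e+02] [-0.22809914 -0.38816888 -1.58580886] 0.012281714781715023
```

View pics/s4c.png

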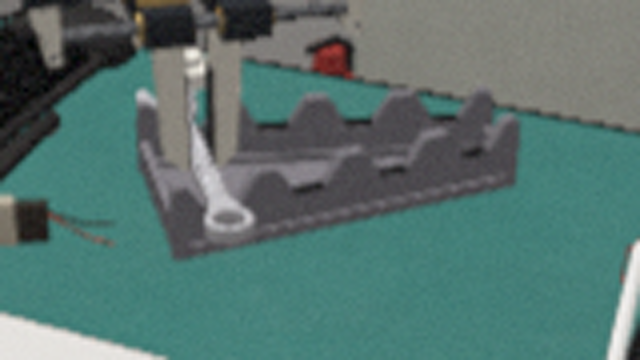

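The side crop shows the spanner down in the wide-end notches, with the ring outside the near rail at (230,218). I'll ease it down and release.

Emit:
arm_command(
  increments=[255,0,0,0.0008,0,255,0,0,0.0005,0,255,0,0,0,0],
)

```text
clock: 6.0
tool_pos: [0.6028, -0.1201, 0.0518]
orientation: [180.0, 0.0, 129.0]
force: [-4.4, 0.4, 6.8]
grip_width: 0.0121
grip_force: 30.0
```

Emit:
arm_command(
  increments=[175,0,0,0,0,175,0,0,0,0,175,0,0,0,0,175,0,0,0,0],
)

```text
clock: 6.33
tool_pos: [0.6026, -0.12, 0.0506]
orientation: [180.0, 0.0, 129.0]
force: [0.1, -1.1, 0.3]
grip_width: 0.0285
grip_force: 0.0
```

Emit:
arm_command(
  increments=[175,0,0,-0.03,0,175,0,0,-0.04,0,175,0,0,-0.04,0,175,0,0,-0.04,0,175,0,0,0,0],
)

```text
clock: 6.75
tool_pos: [0.607, -0.1212, 0.2113]
orientation: [179.5, 0.7, 129.0]
force: [2.3, -0.7, 2.2]
grip_width: 0.0288
grip_force: 0.0
```

```bash
python3 - <<'E'
from h import *
s,c,T=wristT();save(c,'w4.png');np.savez('w4.npz',T=T,**c);print(s['tool_pos'],s['orientation'])
meas(c,T,(200,60,330,330),.036)
plan(.5011,.1005,.15,95.5,8)
E
```

```text
[ 0.60698752 -0.12118771  0.21134581] [179.5207898    0.6837553  129.03781235]
[ 200   83   82  178 8195] len 0.1879 mid [ 0.5964 -0.1299] yaw180 132.4
[ 200  214   44   51 1155] len 0.0745 mid [ 0.6124 -0.2002] yaw180 106.4
[ 287  219   32   46 1030] len 0.0607 mid [ 0.6939 -0.1425] yaw180 143.4
[ 200  280  126   50 3509] len 0.1463 mid [ 0.6969 -0.2215] yaw180 51.5
[0, 0.0297, 0.0073, 0.0072, 4.19]
[0, 0.0302, 0.0051, 0.0072, 4.19]
[0, 0.0305, 0.0028, 0.0072, 4.19]
[0, 0.0306, 0.0006, 0.0072, 4.19]
[0, 0.0306, -0.0016, 0.0072, 4.19]
[0, 0.0304, -0.0039, 0.0072, 4.19]
[0, 0.03, -0.0061, 0.0072, 4.19]
[0, 0.0295, -0.0083, 0.0072, 4.19]
```

View pics/w4.png

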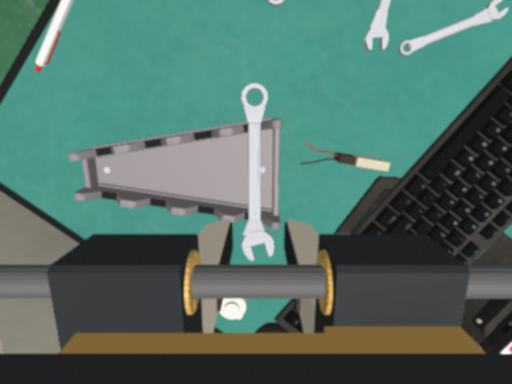

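Spanner 4 lies in the wide-end notches, with its ring at (254,97) and jaw at (257,245). It looks centred between the rails at rows 127 and 217. Next is spanner 3.

Emit:
arm_command(
  increments=[120,0.0297,0.0073,0.0072,4.19,120,0.0302,0.005,0.0072,4.19,120,0.0305,0.0028,0.0072,4.19,120,0.0306,0.0006,0.0072,4.19,120,0.0306,-0.0016,0.0072,4.19,120,0.0304,-0.0039,0.0072,4.19,120,0.03,-0.006,0.0072,4.19,120,0.0295,-0.0083,0.0072,4.19],
)

```text
clock: 7.47
tool_pos: [0.4961, 0.1025, 0.1412]
orientation: [-179.9, 0.0, 95.3]
force: [-0.2, 0.1, -0.0]
grip_width: 0.0492
grip_force: 0.0
```

Emit:
arm_command(
  increments=[120,0,0,0,0,120,0,0,0,0],
)

```text
clock: 7.63
tool_pos: [0.4961, 0.1025, 0.1413]
orientation: [-179.8, 0.0, 95.7]
force: [0.1, -0.1, 0.0]
grip_width: 0.0495
grip_force: 0.0
```

```bash
python3 - <<'E'
from h import *
s,c,T=wristT();print(s['tool_pos'],s['orientation'])
meas(c,T,(200,10,450,240))
plan(.5011,.1005,.15,95.5,1)
E
```

```text
[0.49605965 0.10247931 0.14127427] [-1.79840494e+02  6.03400015e-03  9.57165765e+01]
[366  10  84  23 452] len 0.0713 mid [0.6038 0.2549] yaw180 171.6
[396  10  54  13 243] len 0.0449 mid [0.615  0.2619] yaw180 177.0
[ 244   99   35  141 2379] len 0.129 mid [0.5004 0.1184] yaw180 95.4
[ 330  113   61  122 1828] len 0.1241 mid [0.5858 0.1213] yaw180 116.0
[403 176  47  59 784] len 0.0642 mid [0.6574 0.1018] yaw180 60.0
[200 219  12  21 170] len 0.0221 mid [0.4487 0.0589] yaw180 82.1
[305 219  38  21 488] len 0.0409 mid [0.5618 0.0677] yaw180 163.9
[0, -0.0015, 0.0039, -0.008, 0.17]
```

Emit:
arm_command(
  increments=[120,-0.0026,0.0058,0,0,120,0,0,0.035,0,120,0,0,0.035,0,120,0,0,0.03,0,120,0,0,0.0166,0,160,0,0,0,0,255,0,0,0,0,255,0,0,0,0],
  force=30,
)

```text
clock: 8.35
tool_pos: [0.5047, 0.0983, 0.0265]
orientation: [180.0, 0.0, 95.5]
force: [1.0, -0.6, -0.0]
grip_width: 0.0337
grip_force: 0.0
```

Emit:
arm_command(
  increments=[255,0,0,0,0,255,0,0,0,0,255,0,0,0,0,255,0,0,0,0,255,0,0,0,0,255,0,0,0,0],
)

```text
clock: 8.85
tool_pos: [0.5039, 0.0993, 0.0267]
orientation: [180.0, 0.0, 95.5]
force: [-0.3, -1.9, 2.6]
grip_width: 0.011
grip_force: 30.0
```

Emit:
arm_command(
  increments=[255,0,0,-0.03,0,255,0,0,-0.035,0,255,0,0,-0.035,0,255,0,0,-0.005,0,255,0,0,0,0],
)

```text
clock: 9.27
tool_pos: [0.5061, 0.0998, 0.1348]
orientation: [179.6, -0.0, 95.5]
force: [1.7, -0.7, -1.7]
grip_width: 0.0104
grip_force: 30.0
```

```bash
cat >> h.py <<'E'
def top_end():
    c=manip.capture('wrist');hsv=cv2.cvtColor(c['image'],cv2.COLOR_RGB2HSV)
    m=((hsv[:,:,1]<70)&(hsv[:,:,2]>110)).astype(np.uint8)
    n,l,st,ce=cv2.connectedComponentsWithStats(m)
    i=np.bincount(l[160:215,248:270][m[160:215,248:270]>0]).argmax()
    r=st[i,1];print('top row',r,st[i],held(c,[[258,r],[258,r-1]]))
E
python3 - <<'E'
from h import *
s=manip.read_state();print(s['tool_pos'],s['orientation'],s['grip_width'],s['grip_force'])
top_end()
plan(.5616,-.1533,.13,129,8)
E
```

```text
[0.50608983 0.09983501 0.13483072] [ 1.79625407e+02 -9.49970322e-03  9.55300613e+01] 0.010439387390514466 29.996635615825653
top row 78 [ 218   78   81  187 6361] [[0.084  0.0006]
 [0.0845 0.0006]]
[0, -0.0322, 0.0041, 0.0003, -4.18]
[0, -0.0324, 0.0017, 0.0003, -4.18]
[0, -0.0324, -0.0007, 0.0003, -4.18]
[0, -0.0323, -0.003, 0.0003, -4.18]
[0, -0.032, -0.0054, 0.0003, -4.18]
[0, -0.0315, -0.0077, 0.0003, -4.18]
[0, -0.0308, -0.01, 0.0003, -4.18]
[0, -0.03, -0.0122, 0.0003, -4.18]
```

Emit:
arm_command(
  increments=[255,-0.0322,0.004,0,-4.18,255,-0.0324,0.0017,0,-4.18,255,-0.0324,-0.0007,0,-4.18,255,-0.0323,-0.003,0,-4.18,255,-0.032,-0.0054,0,-4.18,255,-0.0315,-0.0077,0,-4.18,255,-0.0308,-0.01,0,-4.18,255,-0.03,-0.0122,0,-4.18],
)

```text
clock: 9.98
tool_pos: [0.5591, -0.1546, 0.1283]
orientation: [-179.9, -0.2, 129.2]
force: [-0.0, 0.6, -1.4]
grip_width: 0.0109
grip_force: 30.0
```

Emit:
arm_command(
  increments=[255,0,0,0,0,255,0,0,0,0],
)

```text
clock: 10.15
tool_pos: [0.5591, -0.1547, 0.1286]
orientation: [-179.9, -0.2, 128.8]
force: [-0.6, 0.4, -1.7]
grip_width: 0.0111
grip_force: 30.0
```

```bash
python3 - <<'E'
from h import *
s,c,T=wristT();np.savez('w5.npz',T=T,**c);print(s['tool_pos'],s['orientation'])
top_end()
darks(c,T,(20,100,360,235))
plan(.563,-.1547,.055,129,1)
E
```

```text
[ 0.55909964 -0.15465312  0.1285529 ] [-179.88445019   -0.21126292  128.76660501]
top row 78 [   84    78   268   187 22534] [[0.0836 0.0008]
 [0.0841 0.0008]]
[317 136   4   8  28] [318.6 139.3] [ 0.5663 -0.0872]
[186 156  19   9 128] [195.1 159.9] [ 0.5008 -0.1604]
[122 167  18   9 112] [130.3 170.6] [ 0.4656 -0.1997]
[129 224  17  11 105] [136.9 227.9] [ 0.4965 -0.2368]
[ 20 226  13   9  54] [ 24.1 231.4] [ 0.4247 -0.2985]
[0, -0.0039, 0.0017, 0.0742, -0.12]
```

Emit:
arm_command(
  increments=[255,-0.003,0.0024,0,0,255,0,0,0.02,0,255,0,0,0.02,0,255,0,0,0.015,0,255,0,0,0.01,0,255,0,0,0.005,0,255,0,0,0.001,0,255,0,0,0,0],
)

```text
clock: 10.92
tool_pos: [0.5646, -0.1541, 0.0607]
orientation: [180.0, 0.0, 129.0]
force: [0.4, -0.2, -1.0]
grip_width: 0.0108
grip_force: 30.0
```

```bash
python3 - <<'E'
from h import *
c=manip.capture('side');s=manip.read_state();print(s['tool_pos'])
im=c['image'][140:230,200:360,::-1];cv2.imwrite('pics/s3c.png',cv2.resize(im,None,fx=4,fy=4,interpolation=cv2.INTER_CUBIC))
E
```

```text
[ 0.56496149 -0.1544069   0.06132911]
```

View pics/s3c.png

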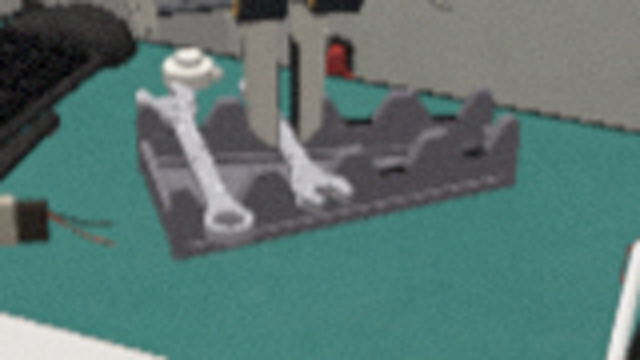

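Spanner 4 is seated, and spanner 3 is just above notch 3 with its jaw at (325,190). The valve head hasn't moved. I'll lower spanner 3.

Emit:
arm_command(
  increments=[255,0,-0.0012,0.003,0,255,0,0,0.002,0,255,0,0,0.0015,0,255,0,0,0.001,0,255,0,0,0,0],
)

```text
clock: 11.38
tool_pos: [0.5636, -0.1555, 0.0538]
orientation: [180.0, 0.0, 128.9]
force: [-2.9, 0.0, 5.0]
grip_width: 0.0109
grip_force: 30.0
```

Emit:
arm_command(
  increments=[255,0,0,0.0008,0,255,0,0,0,0],
)

```text
clock: 11.55
tool_pos: [0.5636, -0.1555, 0.0536]
orientation: [180.0, 0.0, 129.0]
force: [-6.1, 1.7, 10.5]
grip_width: 0.0108
grip_force: 30.0
```

Contact at the expected height. Release and lift.

Emit:
arm_command(
  increments=[175,0,0,0,0,175,0,0,0,0,175,0,0,0,0,175,0,0,0,0,175,0,0,-0.03,0,175,0,0,-0.04,0,175,0,0,-0.04,0,175,0,0,-0.01,0],
)

```text
clock: 12.22
tool_pos: [0.5665, -0.1564, 0.1797]
orientation: [179.7, 0.5, 129.0]
force: [0.2, -0.5, 0.4]
grip_width: 0.0291
grip_force: 0.0
```

Emit:
arm_command(
  increments=[175,0,0,0,0,175,0,0,0,0],
)

```text
clock: 12.38
tool_pos: [0.5639, -0.1555, 0.1727]
orientation: [179.9, 0.1, 129.0]
force: [-1.2, 0.9, -0.4]
grip_width: 0.0292
grip_force: 0.0
```

```bash
python3 - <<'E'
from h import *
s,c,T=wristT();save(c,'w6.png');np.savez('w6.npz',T=T,**c);print(s['tool_pos'],s['orientation'])
darks(c,T,(20,100,450,235))
plan(.5878,.1155,.15,116.2,7)
E
```

```text
[ 0.56392075 -0.1554702   0.17271326] [1.79943898e+02 9.23494706e-02 1.28952165e+02]
[ 20 100  11  17  93] [ 23.3 105.6] [ 0.3553 -0.2289]
[193 145  16   8  85] [200.3 148.6] [ 0.5008 -0.1605]
[138 154  14   8  75] [144.5 157.5] [ 0.4655 -0.1997]
[400 162  10   7  27] [405.2 165. ] [ 0.6591 -0.0523]
[410 187  40  46 161] [429.1 210. ] [ 0.7089 -0.0688]
[ 20 190  66  45 359] [ 50.4 213.1] [ 0.4248 -0.3021]
[143 204  14   7  66] [149.3 206.9] [ 0.4959 -0.2367]
[427 208  23  27 132] [439.7 222.7] [ 0.7265 -0.0713]
[197 212  14   7  66] [203.3 215. ] [ 0.5414 -0.2105]
[444 227   6   8  33] [447.  231.5] [ 0.7389 -0.0731]
[0, 0.0278, 0.0271, 0.003, 1.82]
[0, 0.0287, 0.0262, 0.003, 1.82]
[0, 0.0295, 0.0252, 0.003, 1.82]
[0, 0.0303, 0.0243, 0.003, 1.82]
[0, 0.031, 0.0233, 0.003, 1.82]
[0, 0.0318, 0.0223, 0.003, 1.82]
[0, 0.0325, 0.0213, 0.003, 1.82]
```

View pics/w6.png

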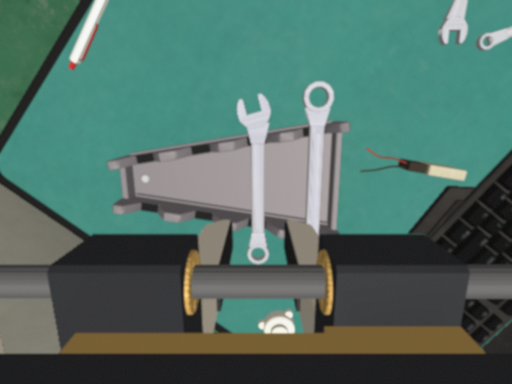

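Spanners 3 (jaw (254,110), ring (258,253)) and 4 are in the rack, and the coil hasn't moved. I'll check spanner 3's centring and move to spanner 2.

```bash
python3 - <<'E'
from h import *
c=np.load('w6.npz');X=raypts(c,c['T'],[[254,95],[258,264]],.0325)[:,:2];print(X)
hsv=cv2.cvtColor(c['image'],cv2.COLOR_RGB2HSV)
col=c['image'][88:270,258].max(1);print(col.tolist())
m=X.mean(0);a=np.radians(129);d=np.array([np.cos(a),np.sin(a)]);L=np.linalg.norm(X[0]-X[1])
print('len',L,'shank mid along rack x rel notch', (X[1]-np.array([.5615,-.153]))@d+.022+.0565,'from jaw',(X[0]-np.array([.5615,-.153]))@d-.0815)
X=raypts(c,c['T'],[[318,82],[315,150]],.0335)[:,:2];print('s4',(X[0]-np.array([.6019,-.1203]))@d-.092)
E
```

```text
[[ 0.50996891 -0.09259501]
 [ 0.61409713 -0.21587284]]
[145, 144, 143, 144, 146, 160, 181, 194, 193, 188, 185, 177, 162, 153, 153, 153, 147, 144, 144, 144, 144, 144, 150, 172, 201, 219, 220, 219, 218, 219, 220, 222, 221, 220, 216, 217, 218, 218, 218, 218, 221, 223, 223, 222, 221, 220, 219, 218, 215, 215, 216, 217, 218, 218, 214, 208, 209, 216, 220, 219, 220, 220, 220, 220, 220, 220, 220, 220, 220, 219, 220, 219, 220, 220, 220, 220, 220, 219, 220, 220, 220, 220, 220, 220, 221, 220, 220, 220, 221, 221, 220, 221, 220, 221, 221, 221, 221, 221, 221, 221, 221, 221, 221, 221, 221, 221, 221, 221, 221, 221, 221, 221, 220, 221, 220, 221, 220, 221, 221, 220, 221, 220, 220, 221, 220, 220, 221, 220, 221, 221, 221, 220, 220, 221, 220, 220, 221, 220, 220, 220, 219, 217, 214, 213, 213, 219, 223, 223, 221, 221, 220, 220, 220, 219, 218, 215, 214, 214, 206, 185, 159, 147, 145, 145, 145, 145, 144, 143, 137, 126, 115, 126, 156, 192, 203, 186, 141, 89, 60, 64, 69, 79]
len 0.1613694745178126 shank mid along rack x rel notch -0.003461818103648706 from jaw -0.002126945162815086
s4 -0.001995698477526592
```

Emit:
arm_command(
  increments=[130,0.0278,0.027,0.003,1.82,130,0.0287,0.0262,0.003,1.82,130,0.0295,0.0252,0.003,1.82,130,0.0303,0.0243,0.003,1.82,130,0.031,0.0233,0.003,1.82,130,0.0318,0.0223,0.003,1.82,130,0.0325,0.0213,0.003,1.82],
)

```text
clock: 13.02
tool_pos: [0.5863, 0.117, 0.148]
orientation: [-179.8, -0.1, 116.1]
force: [-0.1, -0.3, 0.6]
grip_width: 0.0457
grip_force: 0.0
```

Emit:
arm_command(
  increments=[130,0,0,0,0,130,0,0,0,0],
)

```text
clock: 13.18
tool_pos: [0.5862, 0.1172, 0.148]
orientation: [-179.7, -0.1, 116.4]
force: [-0.1, -0.9, -0.2]
grip_width: 0.0455
grip_force: 0.0
```

```bash
python3 - <<'E'
from h import *
s,c,T=wristT();print(s['tool_pos'],s['orientation']);save(c,'w7.png')
meas(c,T,(200,10,450,240))
plan(.5875,.1164,.15,116.2,1)
E
```

```text
[0.58621956 0.1172467  0.14800788] [-1.79741081e+02 -9.60266689e-02  1.16445298e+02]
[ 302   15  114   87 1276] len 0.121 mid [0.6148 0.2577] yaw180 173.7
[ 250  116   23  124 1606] len 0.1175 mid [0.5845 0.1241] yaw180 116.1
[427 125  23  55 608] len 0.0497 mid [0.7228 0.2202] yaw180 137.4
[ 301  182   90   58 1400] len 0.088 mid [0.676  0.1323] yaw180 64.5
[200 219  16  21 233] len 0.0239 mid [0.5587 0.0575] yaw180 101.6
[0, 0.0002, 0.0012, -0.0015, 0.16]
```

Emit:
arm_command(
  increments=[130,-0.0012,0.0017,0,0,130,0,0,0.035,0,130,0,0,0.035,0,130,0,0,0.035,0,130,0,0,0.0183,0,180,0,0,0,0,255,0,0,0,0,255,0,0,0,0],
  force=30,
)

```text
clock: 13.9
tool_pos: [0.5902, 0.1133, 0.0276]
orientation: [-180.0, 0.0, 116.1]
force: [0.2, -0.2, -0.1]
grip_width: 0.03
grip_force: 0.0
```

Emit:
arm_command(
  increments=[255,0,0,0,0,255,0,0,0,0,255,0,0,0,0,255,0,0,0,0,255,0,0,0,0,255,0,0,0,0],
)

```text
clock: 14.4
tool_pos: [0.5907, 0.1151, 0.0286]
orientation: [179.9, 0.0, 116.2]
force: [-0.7, -0.7, 5.1]
grip_width: 0.0006
grip_force: 2.6
```

```bash
python3 - <<'E'
from h import *
c=manip.capture('top');T=np.linalg.inv(c['world_to_cam']);np.savez('top1.npz',**c)
im=c['image'][145:265,225:345,::-1];cv2.imwrite('pics/t1.png',cv2.resize(im,None,fx=5,fy=5,interpolation=cv2.INTER_CUBIC))
hsv=cv2.cvtColor(c['image'],cv2.COLOR_RGB2HSV)
a=np.radians(129);d=np.array([np.cos(a),np.sin(a)]);p=np.array([d[1],-d[0]])
P=raypts(c,T,np.stack(np.meshgrid(np.arange(225,345),np.arange(145,265)),-1).reshape(-1,2),.033)[:,:2]
V=hsv[145:265,225:345,2].reshape(-1);S=hsv[145:265,225:345,1].reshape(-1)
for n,N,h in(('s4',(.6015,-.1207),.12),('s3',(.5614,-.1536),.1)):
    Q=P-np.array(N);x=Q@d;y=Q@p;m=(abs(y)<.02)&(abs(x)<h)&(V>135)&(S<70)&((abs(x)>.055))
    print(n,x[m].min(),x[m].max(),np.median(y[m]))
E
```

```text
s4 -0.09762060417439224 0.0913975599509537 0.001107169064475894
s3 -0.0805519245208797 0.08088384070017011 0.0004938542063604329
```

View pics/t1.png

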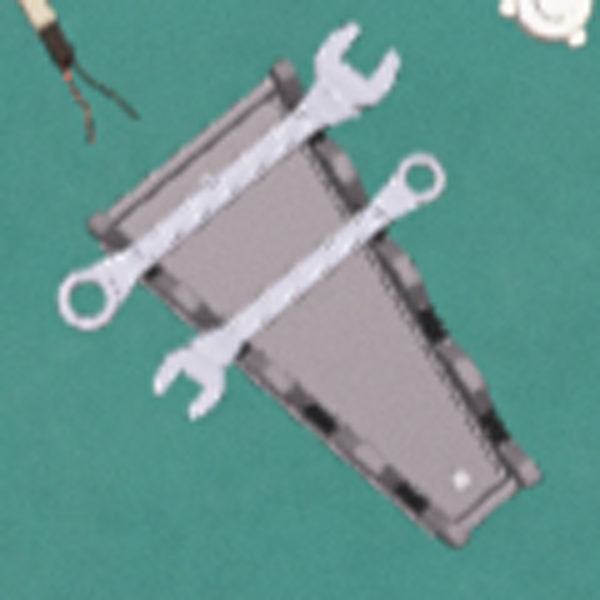

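Spanners 3 and 4 sit within about 1.5 mm of centre. The grip on spanner 2 closed just above the shank because the fingers were too high. Reopen, go lower, close again.

Emit:
arm_command(
  increments=[140,0,0,-0.003,0,140,0,0,0,0,140,0,0,0,0,140,0,0,0,0,140,0,0,0,0,140,0,0,-0.04,0,140,0,0,-0.04,0,140,0,0,0,0],
)

```text
clock: 15.12
tool_pos: [0.5949, 0.1156, 0.1195]
orientation: [179.4, 0.2, 116.2]
force: [1.7, -0.1, 2.2]
grip_width: 0.0413
grip_force: 0.0
```

```bash
python3 - <<'E'
from h import *
s,c,T=wristT();print(s['tool_pos'],s['orientation'],s['grip_width'])
meas(c,T,(200,10,450,230))
E
```

```text
[0.5949463  0.11562357 0.11951417] [179.36752718   0.22697393 116.21813779] 0.041277296446037684
[ 307   10  115   81 1409] len 0.1075 mid [0.6208 0.2571] yaw180 173.8
[ 241  108   23  122 1687] len 0.1027 mid [0.5832 0.132 ] yaw180 115.7
[434 132  16  34 305] len 0.0274 mid [0.7194 0.2187] yaw180 144.7
[ 298  181   96   49 1264] len 0.0848 mid [0.6756 0.1349] yaw180 59.9
[200 219  19  11 164] len 0.0176 mid [0.5706 0.0731] yaw180 34.1
```

Emit:
arm_command(
  increments=[140,0,0,0,0,140,0,0,0,0,140,0,0,0,0],
)

```text
clock: 15.42
tool_pos: [0.5889, 0.1149, 0.109]
orientation: [-179.8, -0.1, 116.2]
force: [0.2, 0.5, -0.9]
grip_width: 0.0419
grip_force: 0.0
```

```bash
python3 - <<'E'
from h import *
s,c,T=wristT();print(s['tool_pos'],s['orientation'],s['grip_width'])
meas(c,T,(200,100,290,230))
for i in range(3): manip.capture('wrist');print(manip.read_state()['tool_pos'])
E
```

```text
[0.58890551 0.1148622  0.10898074] [-1.79835814e+02 -5.90798316e-02  1.16213756e+02] 0.04190214425978624
[ 249  111   24  119 1674] len 0.0963 mid [0.5817 0.135 ] yaw180 115.7
[200 219  19  11 163] len 0.017 mid [0.5627 0.0762] yaw180 36.6
[0.58905124 0.11490464 0.10910072]
[0.5892485  0.11491607 0.10935339]
[0.5894821  0.11492628 0.10968889]
```

Emit:
arm_command(
  increments=[140,0.0025,0.0012,0,0,140,0,0,0.03,0,140,0,0,0.03,0,140,0,0,0.018,0,140,0,0,0.003,0,140,0,0,0,0,140,0,0,0,0,140,0,0,0,0],
)

```text
clock: 16.28
tool_pos: [0.5917, 0.118, 0.0319]
orientation: [179.8, 0.1, 116.2]
force: [-1.0, -0.1, -0.1]
grip_width: 0.042
grip_force: 0.0
```

Emit:
arm_command(
  increments=[140,0,0,0.004,0,140,0,0,0,0,140,0,0,0,0,140,0,0,0,0],
)

```text
clock: 16.62
tool_pos: [0.5903, 0.1178, 0.0263]
orientation: [180.0, 0.0, 116.2]
force: [-0.3, 0.2, 0.5]
grip_width: 0.0417
grip_force: 0.0
```

Emit:
arm_command(
  increments=[140,0,0,0.002,0,140,0,0,0,0,140,0,0,0,0],
)

```text
clock: 16.87
tool_pos: [0.59, 0.1178, 0.0236]
orientation: [-180.0, -0.0, 116.2]
force: [0.2, -0.8, -0.0]
grip_width: 0.0419
grip_force: 0.0
```

Emit:
arm_command(
  increments=[255,0,0,0,0,255,0,0,0,0,255,0,0,0,0,255,0,0,0,0,255,0,0,0,0,255,0,0,0,0,255,0,0,0,0,255,0,0,0,0],
)

```text
clock: 17.53
tool_pos: [0.5901, 0.1178, 0.0239]
orientation: [-180.0, 0.0, 116.2]
force: [-0.1, -0.4, 0.2]
grip_width: 0.0092
grip_force: 30.0
```

Emit:
arm_command(
  increments=[255,0,0,-0.03,0,255,0,0,-0.035,0,255,0,0,-0.035,0,255,0,0,-0.005,0,255,0,0,0,0,255,0,0,0,0,255,0,0,0,0],
)

```text
clock: 18.12
tool_pos: [0.5888, 0.1176, 0.1267]
orientation: [-179.8, -0.1, 116.2]
force: [0.3, 0.5, -0.6]
grip_width: 0.0093
grip_force: 30.0
```

```bash
python3 - <<'E'
from h import *
s,c,T=wristT();save(c,'w8.png');print(s['tool_pos'],s['orientation'],s['grip_width'],s['grip_force'])
top_end()
plan(.5209,-.1857,.13,129,8)
E
```

```text
[0.58879958 0.11763558 0.12667119] [-1.79827711e+02 -6.18112934e-02  1.16215214e+02] 0.009258928553919576 29.992266297340393
top row 113 [ 219  113   78  152 4113] [[0.0672 0.0007]
 [0.0677 0.0007]]
[0, -0.0303, -0.0243, -0.0005, -1.6]
[0, -0.0296, -0.0252, -0.0005, -1.6]
[0, -0.0289, -0.026, -0.0005, -1.6]
[0, -0.0281, -0.0268, -0.0005, -1.6]
[0, -0.0274, -0.0276, -0.0005, -1.6]
[0, -0.0266, -0.0283, -0.0005, -1.6]
[0, -0.0258, -0.029, -0.0005, -1.6]
[0, -0.025, -0.0298, -0.0005, -1.6]
```

View pics/w8.png

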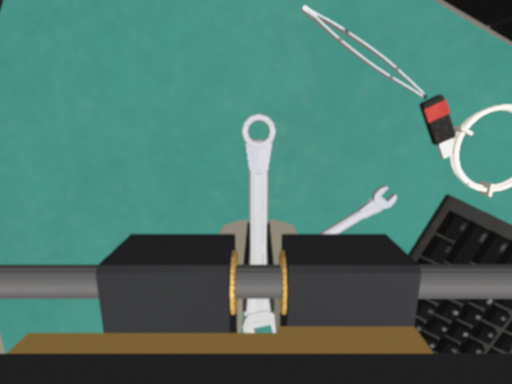

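Spanner 2 is held well, with its ring at (259,130). Moving to notch 2.

Emit:
arm_command(
  increments=[255,-0.0303,-0.0243,0,-1.6,255,-0.0296,-0.0252,0,-1.6,255,-0.0289,-0.026,0,-1.6,255,-0.028,-0.0268,0,-1.6,255,-0.0274,-0.0276,0,-1.6,255,-0.0266,-0.0283,0,-1.6,255,-0.0258,-0.029,0,-1.6,255,-0.025,-0.0298,0,-1.6],
)

```text
clock: 18.88
tool_pos: [0.5208, -0.1868, 0.1273]
orientation: [-179.9, -0.1, 129.1]
force: [1.5, -0.7, -0.6]
grip_width: 0.0094
grip_force: 30.0
```

Emit:
arm_command(
  increments=[255,0,0,0,0,255,0,0,0,0,255,0,0,0,0,255,0,0,0,0],
)

```text
clock: 19.22
tool_pos: [0.5223, -0.1841, 0.128]
orientation: [-180.0, -0.1, 129.1]
force: [0.6, 1.0, 0.5]
grip_width: 0.0089
grip_force: 30.0
```

```bash
python3 - <<'E'
from h import *
s,c,T=wristT();print(s['tool_pos'],s['orientation'])
darks(c,T,(20,100,245,235))
E
```

```text
[ 0.52227033 -0.18414097  0.12798915] [-1.79983793e+02 -9.34764436e-02  1.29057978e+02]
[ 20 100  37  58 553] [ 35.5 124.5] [ 0.3531 -0.2451]
[181 166  18  10 117] [189.  170.5] [ 0.4656 -0.1999]
[ 20 191  63  44 405] [ 48.5 214.2] [ 0.3974 -0.302 ]
[184 224  18  11 110] [193.  228.2] [ 0.4968 -0.2371]
```

Emit:
arm_command(
  increments=[255,0,-0.0017,0,0,255,0,0,0.02,0,255,0,0,0.02,0,255,0,0,0.015,0,255,0,0,0.01,0,255,0,0,0.004,0,255,0,0,0,0,255,0,0,0,0],
)

```text
clock: 19.93
tool_pos: [0.5215, -0.1864, 0.0604]
orientation: [180.0, 0.0, 129.0]
force: [1.1, -0.0, 0.2]
grip_width: 0.0094
grip_force: 30.0
```

Emit:
arm_command(
  increments=[255,0,0,0.002,0,255,0,0,0,0,255,0,0,0,0],
)

```text
clock: 20.18
tool_pos: [0.5216, -0.1868, 0.0586]
orientation: [180.0, 0.1, 129.0]
force: [-0.8, -0.7, -1.0]
grip_width: 0.0093
grip_force: 30.0
```

Emit:
arm_command(
  increments=[255,0.0012,0,0.003,0,255,0,0,0.002,0,255,0,0,0.0015,0,255,0,0,0.001,0,255,0,0,0,0,255,0,0,0,0],
)

```text
clock: 20.68
tool_pos: [0.5202, -0.1856, 0.051]
orientation: [-180.0, -0.0, 129.0]
force: [-4.8, 1.6, 8.0]
grip_width: 0.0093
grip_force: 30.0
```

Emit:
arm_command(
  increments=[255,0,0,0.001,0,255,0,0,0,0],
)

```text
clock: 20.85
tool_pos: [0.5203, -0.1857, 0.0509]
orientation: [-180.0, -0.0, 129.0]
force: [-8.8, 3.7, 16.4]
grip_width: 0.0093
grip_force: 30.0
```

Seated contact. Release, lift and go to spanner 1, at (.6683,.122), yaw 60.5.

Emit:
arm_command(
  increments=[175,0,0,-0.0005,0,175,0,0,0,0,175,0,0,0,0,175,0,0,0,0,175,0,0,-0.03,0,175,0,0,-0.035,0,175,0,0,-0.035,0,175,0,0,-0.01,0],
)

```text
clock: 21.52
tool_pos: [0.5229, -0.1869, 0.1658]
orientation: [179.8, 0.4, 129.0]
force: [0.7, -0.5, 0.6]
grip_width: 0.0295
grip_force: 0.0
```

Emit:
arm_command(
  increments=[175,0,0,0,0,175,0,0,0,0,175,0,0,0,0],
)

```text
clock: 21.77
tool_pos: [0.5193, -0.1853, 0.1579]
orientation: [-179.9, -0.1, 129.0]
force: [-0.6, 0.1, -1.3]
grip_width: 0.0293
grip_force: 0.0
```

```bash
python3 - <<'E'
from h import *
s,c,T=wristT();np.savez('w9.npz',T=T,**c);print(s['tool_pos'],s['orientation'])
darks(c,T,(100,130,245,235))
plan(.668,.1215,.15,60.5,11)
E
```

```text
[ 0.5193461  -0.18526937  0.15786926] [-1.79928105e+02 -1.39114925e-01  1.29011678e+02]
[193 162  15   8  94] [200.  165.8] [ 0.4657 -0.1997]
[195 214  15   8  74] [202.4 217.5] [ 0.4961 -0.2372]
[100 224  16  11  85] [105.4 230.6] [ 0.4333 -0.3045]
[0, 0.0131, 0.0281, 0.0007, 6.23]
[0, 0.0161, 0.0265, 0.0007, 6.23]
[0, 0.0189, 0.0246, 0.0007, 6.23]
[0, 0.0214, 0.0224, 0.0007, 6.23]
[0, 0.0237, 0.0199, 0.0007, 6.23]
[0, 0.0258, 0.0172, 0.0007, 6.23]
[0, 0.0275, 0.0143, 0.0007, 6.23]
[0, 0.0289, 0.0113, 0.0007, 6.23]
[0, 0.0299, 0.0081, 0.0007, 6.23]
[0, 0.0306, 0.0048, 0.0007, 6.23]
[0, 0.031, 0.0014, 0.0007, 6.23]
```

Emit:
arm_command(
  increments=[140,0.0131,0.028,0.0007,6.23,140,0.016,0.0265,0.0007,6.23,140,0.0189,0.0246,0.0007,6.23,140,0.0214,0.0224,0.0007,6.23,140,0.0237,0.02,0.0007,6.23,140,0.0258,0.0172,0.0007,6.23,140,0.0275,0.0143,0.0007,6.23,140,0.0289,0.0113,0.0007,6.23],
)

```text
clock: 22.48
tool_pos: [0.628, 0.0388, 0.1516]
orientation: [-179.8, 0.0, 78.9]
force: [0.3, -0.6, 0.2]
grip_width: 0.0419
grip_force: 0.0
```

Emit:
arm_command(
  increments=[140,0.03,0.008,0.0007,6.23,140,0.0306,0.0048,0.0007,6.23,140,0.031,0.0014,0.0007,6.23,140,0,0,0,0,140,0,0,0,0,140,0,0,0,0,140,0,0,0,0],
)

```text
clock: 23.07
tool_pos: [0.6686, 0.1198, 0.1509]
orientation: [-179.9, 0.1, 60.5]
force: [0.5, 0.3, -0.8]
grip_width: 0.0418
grip_force: 0.0
```

```bash
python3 - <<'E'
from h import *
s,c,T=wristT();print(s['tool_pos'],s['orientation'],s['grip_width']);save(c,'w10.png')
meas(c,T,(200,100,330,230))
E
```

```text
[0.66858852 0.11984472 0.15090935] [-1.79914719e+02  8.58909716e-02  6.05119631e+01] 0.041772050522964406
[ 245  124   22  106 1284] len 0.1011 mid [0.6725 0.1271] yaw180 60.1
[200 219  19  11 173] len 0.0198 mid [0.6082 0.1106] yaw180 158.7
[298 219  29  11 220] len 0.0292 mid [0.6957 0.0602] yaw180 142.8
```

View pics/w10.png

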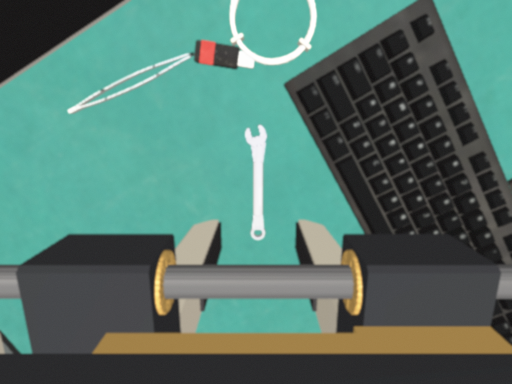

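Spanner 1 lies ahead of the fingers, with its jaw at (257,133) and ring at (258,233), and clear of the keyboard.

Emit:
arm_command(
  increments=[140,0.0018,-0.0006,0,0,140,0,0,0.035,0,140,0,0,0.035,0,140,0,0,0.03,0,140,0,0,0.018,0,140,0,0,0.004,0,140,0,0,0,0,140,0,0,0,0],
)

```text
clock: 23.78
tool_pos: [0.6707, 0.1225, 0.0316]
orientation: [179.9, -0.1, 60.5]
force: [0.9, 0.3, 0.7]
grip_width: 0.0419
grip_force: 0.0
```

Emit:
arm_command(
  increments=[140,0,0,0,0,140,0,0,0,0,140,0,0,0,0],
)

```text
clock: 24.03
tool_pos: [0.6711, 0.1229, 0.0322]
orientation: [179.9, -0.1, 60.5]
force: [0.6, 0.1, 0.1]
grip_width: 0.0419
grip_force: 0.0
```

Emit:
arm_command(
  increments=[140,-0.001,0,0.005,0,140,0,0,0.0025,0,140,0,0,0,0,140,0,0,0,0],
)

```text
clock: 24.37
tool_pos: [0.6692, 0.122, 0.0224]
orientation: [-180.0, 0.0, 60.5]
force: [0.1, 0.6, 0.4]
grip_width: 0.0417
grip_force: 0.2
```

Emit:
arm_command(
  increments=[140,0,0,0,0,140,0,0,0,0],
)

```text
clock: 24.53
tool_pos: [0.6691, 0.122, 0.0224]
orientation: [-180.0, 0.0, 60.5]
force: [0.4, -0.6, 0.4]
grip_width: 0.0418
grip_force: 0.0
```

Tips are just above the bench. Raise 1 mm and close.

Emit:
arm_command(
  increments=[255,0,0,-0.001,0,255,0,0,0,0,255,0,0,0,0,255,0,0,0,0,255,0,0,0,0,255,0,0,0,0,255,0,0,0,0,255,0,0,0,0],
)

```text
clock: 25.2
tool_pos: [0.6693, 0.122, 0.0236]
orientation: [-180.0, 0.0, 60.5]
force: [-0.6, -0.3, -0.4]
grip_width: 0.0086
grip_force: 30.0
```

Emit:
arm_command(
  increments=[255,0,0,-0.03,0,255,0,0,-0.035,0,255,0,0,-0.035,0,255,0,0,-0.005,0,255,0,0,0,0,255,0,0,0,0,255,0,0,0,0],
)

```text
clock: 25.78
tool_pos: [0.668, 0.1218, 0.1264]
orientation: [-179.9, 0.1, 60.5]
force: [0.1, 0.3, -0.2]
grip_width: 0.0085
grip_force: 30.0
```

```bash
python3 - <<'E'
from h import *
s=manip.read_state();print(s['tool_pos'],s['orientation'],s['grip_width'],s['grip_force'])
top_end()
plan(.4811,-.2186,.13,129,13)
E
```

```text
[0.66801329 0.12182781 0.12639622] [-1.79850462e+02  1.07490979e-01  6.04823254e+01] 0.008462981924290517 29.999236464500427
top row 136 [ 220  136   77  130 3834] [[0.0563 0.0002]
 [0.0568 0.0002]]
[0, -0.0299, 0.0004, -0.0003, -5.27]
[0, -0.0298, -0.0023, -0.0003, -5.27]
[0, -0.0294, -0.0051, -0.0003, -5.27]
[0, -0.0288, -0.0077, -0.0003, -5.27]
[0, -0.028, -0.0104, -0.0003, -5.27]
[0, -0.0269, -0.0129, -0.0003, -5.27]
[0, -0.0256, -0.0153, -0.0003, -5.27]
[0, -0.0241, -0.0176, -0.0003, -5.27]
[0, -0.0224, -0.0197, -0.0003, -5.27]
[0, -0.0205, -0.0217, -0.0003, -5.27]
[0, -0.0184, -0.0235, -0.0003, -5.27]
[0, -0.0162, -0.0251, -0.0003, -5.27]
[0, -0.0138, -0.0265, -0.0003, -5.27]
```

Held within 0.5 mm of mid-shank. Carry it to notch 1.

Emit:
arm_command(
  increments=[255,-0.03,0.0004,0,-5.27,255,-0.0298,-0.0023,0,-5.27,255,-0.0294,-0.005,0,-5.27,255,-0.0288,-0.0077,0,-5.27,255,-0.028,-0.0104,0,-5.27,255,-0.027,-0.013,0,-5.27,255,-0.0256,-0.0153,0,-5.27,255,-0.024,-0.0176,0,-5.27],
)

```text
clock: 26.5
tool_pos: [0.5522, -0.0883, 0.1265]
orientation: [-179.8, -0.1, 102.9]
force: [0.7, -0.6, -0.1]
grip_width: 0.0082
grip_force: 30.0
```

Emit:
arm_command(
  increments=[255,-0.0224,-0.0197,0,-5.27,255,-0.0205,-0.0217,0,-5.27,255,-0.0184,-0.0235,0,-5.27,255,-0.0162,-0.025,0,-5.27,255,-0.0138,-0.0265,0,-5.27,255,0,0,0,0,255,0,0,0,0,255,0,0,0,0],
)

```text
clock: 27.17
tool_pos: [0.4821, -0.2177, 0.1274]
orientation: [-180.0, -0.1, 128.9]
force: [0.5, 0.0, -0.9]
grip_width: 0.008
grip_force: 30.0
```

Emit:
arm_command(
  increments=[255,0,0,0,0,255,0,0,0,0],
)

```text
clock: 27.33
tool_pos: [0.483, -0.2172, 0.1282]
orientation: [-180.0, -0.0, 129.0]
force: [0.8, 0.5, -0.2]
grip_width: 0.0081
grip_force: 30.0
```

Emit:
arm_command(
  increments=[255,0,-0.0017,0,0,255,0,0,0.02,0,255,0,0,0.02,0,255,0,0,0.015,0,255,0,0,0.01,0,255,0,0,0.004,0,255,0,0,0,0,255,0,0,0,0],
)

```text
clock: 28.0
tool_pos: [0.4818, -0.2195, 0.0602]
orientation: [180.0, 0.0, 129.0]
force: [0.3, -0.5, 0.7]
grip_width: 0.0087
grip_force: 30.0
```

Emit:
arm_command(
  increments=[255,0,0,0,0,255,0,0,0,0,255,0,0,0,0],
)

```text
clock: 28.25
tool_pos: [0.482, -0.2198, 0.0606]
orientation: [180.0, 0.1, 129.0]
force: [0.2, -1.3, -0.2]
grip_width: 0.0084
grip_force: 30.0
```

Emit:
arm_command(
  increments=[255,0.0012,0,0.003,0,255,0,0,0.003,0,255,0,0,0.002,0,255,0,0,0.001,0,255,0,0,0,0,255,0,0,0,0],
)

```text
clock: 28.75
tool_pos: [0.4804, -0.2184, 0.0508]
orientation: [-180.0, -0.0, 129.0]
force: [-2.2, 1.4, 4.8]
grip_width: 0.0084
grip_force: 30.0
```

Emit:
arm_command(
  increments=[255,0,0,0.0006,0,255,0,0,0,0],
)

```text
clock: 28.92
tool_pos: [0.4805, -0.2184, 0.0507]
orientation: [-180.0, -0.0, 129.0]
force: [-5.5, 3.5, 11.9]
grip_width: 0.0081
grip_force: 30.0
```

Contact at the expected height. Release, lift straight up and clear the top camera's view.

Emit:
arm_command(
  increments=[175,0,0,-0.0005,0,175,0,0,0,0,175,0,0,0,0,175,0,0,0,0,175,0,0,-0.03,0,175,0,0,-0.04,0,175,0,0,-0.04,0,175,0,0,-0.04,0],
)

```text
clock: 29.58
tool_pos: [0.48, -0.2182, 0.2016]
orientation: [-180.0, -0.1, 129.0]
force: [1.5, -1.2, 0.6]
grip_width: 0.0292
grip_force: 0.0
```

Emit:
arm_command(
  increments=[175,0.04,0,0,0,175,0.04,0,0,0,175,0.04,0,0,0,175,0.04,0,0,0,175,0.04,0,0,0,175,0.04,0,0,0,175,0.04,0,0,0,175,0,0,0,0],
)

```text
clock: 30.25
tool_pos: [0.3019, 0.0027, 0.2008]
orientation: [179.9, 0.0, 129.2]
force: [0.3, -2.1, -0.9]
grip_width: 0.0293
grip_force: 0.0
```

```bash
python3 - <<'E'
from h import *
c=manip.capture('top');T=np.linalg.inv(c['world_to_cam'])
im=c['image'][135:265,225:350,::-1];A=cv2.resize(im,(380,395),interpolation=cv2.INTER_CUBIC)
e=manip.capture('side');B=cv2.resize(e['image'][140:230,200:360,::-1],(400,225),interpolation=cv2.INTER_CUBIC)
o=np.zeros((395,790,3),np.uint8);o[:,:380]=A;o[:225,385:785]=B;cv2.imwrite('pics/fin.png',o)
hsv=cv2.cvtColor(c['image'],cv2.COLOR_RGB2HSV)
a=np.radians(129);d=np.array([np.cos(a),np.sin(a)]);p=np.array([d[1],-d[0]])
P=raypts(c,T,np.stack(np.meshgrid(np.arange(225,345),np.arange(145,265)),-1).reshape(-1,2),.033)[:,:2]
V=hsv[145:265,225:345,2].reshape(-1);S=hsv[145:265,225:345,1].reshape(-1)
for n,N,r,h in(('s4 jaw-95 ring92',(.6015,-.1207),.055,.12),('s3 ring-78.5 jaw81.5',(.5614,-.1536),.055,.1),('s2 jaw-68.5 ring66.5',(.5205,-.186),.042,.085),('s1 ring-54 jaw56',(.4799,-.2193),.035,.07)):
    Q=P-np.array(N);x=Q@d;y=Q@p;m=(abs(y)<.02)&(abs(x)<h)&(V>135)&(S<70)&((abs(x)>r))
    print(n,x[m].min().round(4),x[m].max().round(4),np.median(y[m]).round(4))
print(manip.read_state()['tool_pos'])
E
```

```text
s4 jaw-95 ring92 -0.0976 0.0914 0.0011
s3 ring-78.5 jaw81.5 -0.0806 0.0809 0.0005
s2 jaw-68.5 ring66.5 -0.0694 0.0673 0.0002
s1 ring-54 jaw56 -0.056 0.0553 0.0007
[ 3.04544442e-01 -1.63442085e-04  2.00993495e-01]
```

View pics/fin.png

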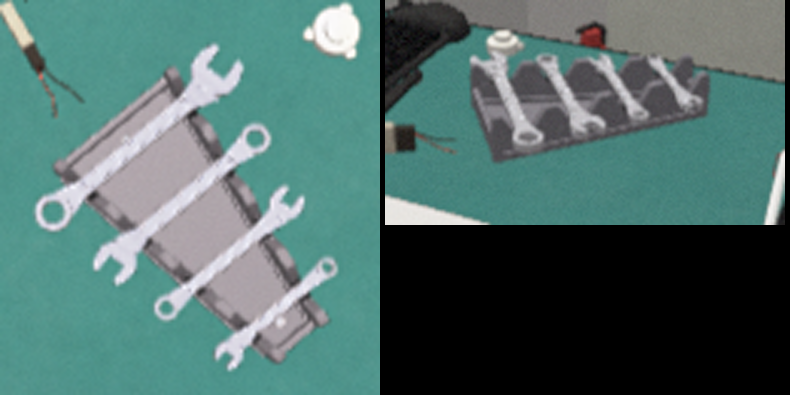

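All four spanners are seated in order, each within about 2 mm of centre. The coil and the valve head haven't been moved, and the arm is clear.

```bash
python3 -c "
from plant import manip
print(manip.finish_job())"
```

```text
the job is handed in; nothing more can be done
None
```

All four spanners are seated in the rack in size order, each within about 2 mm of centre; the coil and valve head were left where they lay, and the job was handed in at about 30 s of the 90 s limit.

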